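Free the jammed parts cups and put them on their posts

ROBOT

A 7-joint arm with a two-finger parallel gripper is mounted at the origin on a cart in front of the work surface, level with it; the furniture and walls round the work are solid. World frame = base frame: x ahead of the robot, y to its left, z up, the work surface at z = 0. Lengths are in m, angles in rad, forces in N, time in s.
With the tool pointing down it reaches from about 0.425 to 1.025 m from the base axis. Payload 9.4 kg.
Tool frame: the origin (TCP) lies midway between the tips of the shut fingers; the grasp point (between the pads) lies 19 mm behind it; z points along the fingers, y is the line along which they close (so a half turn about z gives the same grasp; the last joint's range is limited). The gripper opens to 93 mm and grips with 3 to 60 N. Pads are 15 mm wide; open, the fingers measure 128 mm over their backs; the gripper's body (75 mm by 188 mm) begins 65 mm behind the grasp point.
Start: joints at [-1.26, 0.599, -0.003, 1.599, 0.002, 0.943, -0.08], TCP at [0.274, 0.671, 0.219] pointing down, gripper open.
Joint ranges: [-2.57, 2.57], [-0.35, 1.97], [-1.29, 1.29], [0.11, 2.56], [-1.05, 4.19], [0.11, 1.86], [-2.63, 2.63]. Speed limits (rad/s): [2.22, 2.22, 3.01, 3.01, 3.14, 3.14, 3.14].

INTERFACE

Orientations are given as a rotation vector (axis times angle).
In Python, from station import robot, viewer, recognise gives the robot as it stands.
- The arm moves only by the tool carry_out, never from a script. Its argument "plan" is a list of rows, each an object with "linear": the shift along the tool's x, y, z each as a share of 0.6 m, from -1 to 1, a list of three; "twist": the turn about the tool's z as a share of 90 degrees, from -1 to 1. A call has 1 to 20 rows; each row is the pose to reach, as a shift and turn from the pose commanded when the call began, along the tool's axes at that moment; what a row does not reach only later rows make up. A row lasts 1/8 s, in which the tool goes at most 62.5 mm and 10.7 degrees, less where a joint would pass 70% of its speed; a pose out of reach is approached as far as the arm can. A call with a number of a shift or a turn outside -1 to 1 is refused whole. A call with a gripper value outside its range is refused whole. "hand" is the gripper's target within -1 to 1 (fully open at 1, half-way at 0, shut at -1), set as the call begins (left out, the last holds). The fingers move at their own pace and stop on an object; the grip force is fixed at half the most. Time passes only in rows, so rows that repeat a pose let the fingers close. It gives the time, the measured TCP pose, the force, the opening and the grip force at its end, in the units of the state.
- robot.observe(): the state, without advancing time (a new reading comes with each control period).
- viewer.read_camera(name): name is "scene" or "top" or "wrist"; returns a dict with "color" (384x512x3 uint8, red, green, blue), "depth" (384x512 float32, m along the optical axis (not along the pixel's ray), 0 where there is no reading), "camera_matrix" (3x3 intrinsics, pixels), "distortion" ([k1, k2, p1, p2, k3] as OpenCV has them; the pictures are not rectified), "rvec" (rotation vector, rad) and "tvec" (3), from world to camera coordinates, as OpenCV has them. Camera axes: x right, y down, z forward; pixel columns grow to the right and rows downward; lengths in m; the calibration is good to about 2 mm. A picture is of the moment at which its call begins.
- robot.finish_job(): hands the job in; it is judged then, once.
Trained networks look in a picture, given as the dict that the camera call returned (one of the last four; its "shot" number tells which), for a name from the list of things; names that differ only in an ending like _2 or _b are one class to them, and where a whole thing is asked for, a point or a joint stands for the part that bears it (a point fixed in the world has none). Each returns a list of dicts, best first, with "p" (0 to 1); they miss things now and then, are a little off and sometimes report something else, mostly with a low value. They report only what shows in the picture. A call takes as long as a camera call. They do not tell look-alikes from the thing itself.
- recognise(picture, thing): "xyz" ([x, y, z] in m, in world coordinates, good to about 4 mm: the middle of the surface that is visible of it).
The state is a dict: "t": time; "qpos": joint angles; "dq": joint speeds; "tau": joint torques, N m; "eef_pos": TCP position; "tool_rot": TCP orientation; "contact_force": force on the tool from outside, world axes, zero at the start; "torque": the same for the moment, N m; "opening": opening from 0.0 (shut) to 1.0 (fully open); "finger_force": force on a finger pad.
Only numpy, scipy, OpenCV 4.12 (cv2) and the standard library are available. Lean on these libraries where they do the work, as an engineer would, in place of code of your own. Each camera call takes 0.05 s, during which the arm holds its last target. There are 200 camera calls.

TASK

The grey parts cups are jammed in their round holders, with their lugs caught under the holders' tabs. Free every cup there is: take it by the rim, twist it until it comes loose, pull it straight up out of its holder, and thread it down over an upright post of its own so that it stands upright and flat on the post's foot. Leave the pen and the tread gauge where they lie.

Things in the scene. Friction and masses are not known exactly. Their poses are not given: they have to be found in the camera images.
- cup_0_mid (a point): Grey plastic cup, open at the top, 92 mm tall, about 120 g. This point is on its axis 46 mm above its underside; z is up along the axis. Straight inside, 64 mm wide. The top 20 mm is a collar 82 mm outside (rim 9 mm thick); below, the wall is 72 mm outside. Floor 6 mm thick with a 22 mm hole in the middle. Two lugs outside, described at cup_1. Any cup may be absent.
- cup_1_mid (a point): Another cup, the same as cup_0. Lugs of all cups: two, on opposite sides, along +x and -x of this frame, 12 mm wide, reaching 43 mm from the axis, 22 to 30 mm above the underside; a small black mark on the rim stands above each. Each cup starts standing in the holder of its own number. May be absent.
- cup_2_mid (a point): Another cup, the same as cup_0. At the start the lugs of every cup lie below its holder's tabs, so it rises no more than 2 mm. Turned either way until its lugs are 40 to 140 degrees from the tabs it lifts straight out; it turns easily, with no stop. May be absent.
- cup_3_mid (a point): Another cup, the same as cup_0. May be absent.
- holder_0_tabs (a point): Round metal holder fixed to the bench, foot 100 mm wide, wall 46 mm high, 89 mm wide inside and 97 mm outside. A cup's underside stands in it 6 mm above the bench, its collar free above the holder. This point is on the axis 41 mm above the bench, z up. Two tabs, described at holder_1.
- holder_1_tabs (a point): Another holder, the same as holder_0. Tabs of all holders: two, reaching inward from the wall to 38.5 mm from the axis, along +x and -x of this frame, each covering 26 degrees to either side of that line, 38 to 44 mm above the bench; a dark rib stands outside the wall at each tab.
- holder_2_tabs (a point): Another holder, the same as holder_0. The holder of an absent cup is empty.
- holder_3_tabs (a point): Another holder, the same as holder_0. Behind the work, from x = 0.677 m on, a fixed shelf runs right across the bench, 250 to 278 mm above it: the wrist must keep clear of its front edge, so take cups that stand far back by the side of the rim that is nearer the robot.
- post_0_seat (a point): Upright steel post, 12 mm thick with a tapered tip, standing in the middle of a round steel foot 80 mm across and 10 mm thick, loose on the bench, about 900 g. This point is on the post's axis on top of the foot, 10 mm above the bench; the post reaches 45 mm above it; z is up.
- post_1_seat (a point): Another post, the same as post_0.
- post_2_seat (a point): Another post, the same as post_0.
- post_3_seat (a point): Another post, the same as post_0.
- pen_mid (a point): Silver pen lying on the bench, 139 mm long and 10 mm thick: not part of the job. This point is at its middle.
- gauge_mid (a point): Yellow tread gauge, 91 x 34 x 9 mm, lying on the bench: not part of the job. This point is at its middle.
Mind the look-alikes: they are no part of the job. Leave any purple look-alike of the part that bears cup_3_mid alone.

How it is judged:
At the end, for the whole second after the job is handed in: Every cup that is present stands on a post of its own, the post through the hole in its floor (axes within 9 mm), its underside on the foot (within 4 mm), upright within 0.1 rad, and at rest (((horizontal distance between cup_0_mid and post_0_seat below 0.009 m and z of cup_0_mid in the frame of post_0_seat between 0.042 and 0.05 m) or (horizontal distance between cup_0_mid and post_1_seat below 0.009 m and z of cup_0_mid in the frame of post_1_seat between 0.042 and 0.05 m) or (horizontal distance between cup_0_mid and post_2_seat below 0.009 m and z of cup_0_mid in the frame of post_2_seat between 0.042 and 0.05 m) or (horizontal distance between cup_0_mid and post_3_seat below 0.009 m and z of cup_0_mid in the frame of post_3_seat between 0.042 and 0.05 m)) and angle between each of cup_0_mid, cup_1_mid, cup_2_mid, cup_3_mid's own z axis and vertical below 0.1 rad and linear speed of each of cup_0, cup_1, cup_2, cup_3 below 0.02 m/s and ((horizontal distance between cup_1_mid and post_0_seat below 0.009 m and z of cup_1_mid in the frame of post_0_seat between 0.042 and 0.05 m) or (horizontal distance between cup_1_mid and post_1_seat below 0.009 m and z of cup_1_mid in the frame of post_1_seat between 0.042 and 0.05 m) or (horizontal distance between cup_1_mid and post_2_seat below 0.009 m and z of cup_1_mid in the frame of post_2_seat between 0.042 and 0.05 m) or (horizontal distance between cup_1_mid and post_3_seat below 0.009 m and z of cup_1_mid in the frame of post_3_seat between 0.042 and 0.05 m)) and ((horizontal distance between cup_2_mid and post_0_seat below 0.009 m and z of cup_2_mid in the frame of post_0_seat between 0.042 and 0.05 m) or (horizontal distance between cup_2_mid and post_1_seat below 0.009 m and z of cup_2_mid in the frame of post_1_seat between 0.042 and 0.05 m) or (horizontal distance between cup_2_mid and post_2_seat below 0.009 m and z of cup_2_mid in the frame of post_2_seat between 0.042 and 0.05 m) or (horizontal distance between cup_2_mid and post_3_seat below 0.009 m and z of cup_2_mid in the frame of post_3_seat between 0.042 and 0.05 m)) and ((horizontal distance between cup_3_mid and post_0_seat below 0.009 m and z of cup_3_mid in the frame of post_0_seat between 0.042 and 0.05 m) or (horizontal distance between cup_3_mid and post_1_seat below 0.009 m and z of cup_3_mid in the frame of post_1_seat between 0.042 and 0.05 m) or (horizontal distance between cup_3_mid and post_2_seat below 0.009 m and z of cup_3_mid in the frame of post_2_seat between 0.042 and 0.05 m) or (horizontal distance between cup_3_mid and post_3_seat below 0.009 m and z of cup_3_mid in the frame of post_3_seat between 0.042 and 0.05 m))); the robot touches nothing.
It fails at once if the pen or the tread gauge is pushed more than 6 cm from where it lay (distance of any of pen_mid, gauge_mid from where it was at the start of the episode above 0.06 m).
Of cup_0, cup_1, cup_2, cup_3 only 3 to 4 are there at a start; the rules pass over those that are not, and their reading is None.
At some moment in a run one of post_0, post_1, post_2, post_3 may be knocked a few centimetres aside while the robot is not near it.
It also fails if it takes over 210 s, if anything falls off the work surface, if the arm or the gripper's body presses on something with over 40 N, if the wrist force passes 120 N, or if a joint passes its speed limit or range.

## Working session

There is one attempt and no reset: what is moved stays moved. The work goes in short steps, Python scripts to look and compute and a tool call to move; the robot and the scene stay as the last step left them, time stands still between calls to the robot, and variables do not carry over. Pictures are saved under pics/ and viewed, at most 14 in all, crops included, and the job is handed in when it is done.

Besides the shell and the picture viewer there is one more tool, called after ">>>" as a command line: name --argument value ..., lists and objects as JSON in quotes. carry_out: Moves the arm, as the interface text tells. Shift numbers are shares of 0.6 m and turn numbers shares of 90 degrees, none past 1 either way. Its arguments: {"type":"object","properties":{"plan":{"type":"array"},"hand":{"type":"number"}},"required":["plan"]}

```bash
mkdir -p pics; ls
cat > h.py <<'E'
import numpy as np, cv2
from station import robot, viewer, recognise
def cam(n): return viewer.read_camera(n)
def save(p,name): cv2.imwrite('pics/'+name, cv2.cvtColor(p['color'],cv2.COLOR_RGB2BGR))
def proj(p,X):
    return cv2.projectPoints(np.array(X,float).reshape(-1,3),p['rvec'],p['tvec'],p['camera_matrix'],np.array(p['distortion'],float))[0].reshape(-1,2)
def cloud(p):
    h,w=p['depth'].shape
    uv=np.stack(np.meshgrid(np.arange(w),np.arange(h)),-1).reshape(-1,1,2).astype(np.float64)
    n=cv2.undistortPoints(uv,p['camera_matrix'],np.array(p['distortion'],float)).reshape(h,w,2)
    d=p['depth'][...,None].astype(float)
    X=np.concatenate([n*d,d],-1)
    R=cv2.Rodrigues(np.array(p['rvec'],float))[0]
    W=(X-np.array(p['tvec'],float).reshape(3))@R
    W[p['depth']==0]=np.nan
    return W
E
python3 - <<'E'
from h import *
s=robot.observe();print(s)
for n in('scene','top'):
    p=cam(n);save(p,n+'0.png')
    R=cv2.Rodrigues(np.array(p['rvec'],float))[0];print(n,-R.T@np.array(p['tvec']).ravel())
    for t in('cup_0_mid','holder_0_tabs','post_0_seat','pen_mid','gauge_mid'):
        for r in recognise(p,t): print(t,np.round(r['xyz'],3),round(r['p'],2),proj(p,r['xyz']).round(0)[0])
E
```

```text
pics
{'t': 0.0, 'qpos': array([-1.25970107,  0.60012921, -0.00255227,  1.60013768,  0.00175511,
        0.94291304, -0.07980462]), 'dq': array([ 6.49141202e-04, -1.72371197e-03,  2.19223030e-04,  8.72803833e-05,
        1.83987559e-03,  5.54340672e-04,  1.85298795e-04]), 'tau': array([ 1.24750004e-03, -7.65072155e+01,  1.49810862e+00, -2.52340096e+01,
       -5.22877404e-02,  1.69196486e-02,  1.55197254e-04]), 'eef_pos': array([0.27396872, 0.67069961, 0.2177541 ]), 'tool_rot': array([-6.05244429e-01, -3.08253182e+00,  2.46931910e-03]), 'contact_force': array([-0.01559328,  0.42621401, -0.40778731]), 'torque': array([-0.01787615,  0.04129915,  0.00392514]), 'finger_force': 0.0, 'opening': 1.002252236444877}
scene [-0.48752509 -0.43816751  1.14818994]
cup_0_mid [ 0.431 -0.152  0.075] 0.74 [309. 234.]
holder_0_tabs [ 0.43  -0.152  0.078] 0.74 [309. 234.]
holder_0_tabs [ 0.397 -0.171  0.033] 0.59 [310. 253.]
post_0_seat [ 0.524 -0.288  0.015] 0.7 [359. 241.]
pen_mid [0.633 0.148 0.008] 0.53 [251. 182.]
top [0.29940486 0.05732922 1.27753614]
cup_0_mid [ 0.439 -0.164  0.066] 0.79 [331. 219.]
post_0_seat [ 0.526 -0.293  0.011] 0.75 [367. 194.]
pen_mid [0.637 0.153 0.01 ] 0.54 [228. 164.]
gauge_mid [ 0.633 -0.093  0.009] 0.43 [303. 163.]
```

View pics/top0.png

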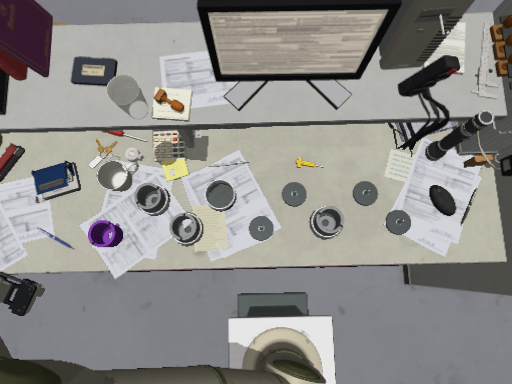

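View pics/scene0.png

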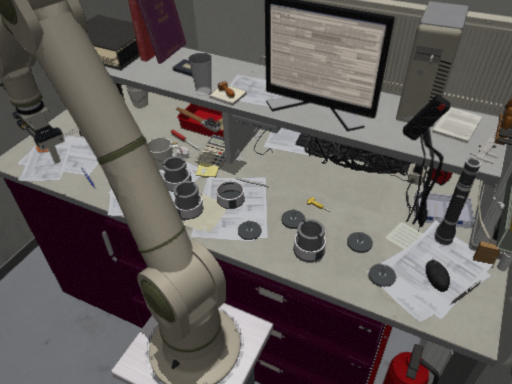

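The top picture shows cups in holders at about (327,221), (185,228) and (151,198), and an empty-looking holder at (220,194). Post feet are at (261,228), (294,194), (366,193) and (398,222). There is a purple look-alike at (104,234) and a grey pot at (115,176). I'll check these in one enlarged crop before reaching for anything.

Run:
```python
from h import *
p=cam('top');W=cloud(p);np.savez('top.npz',W=W,c=p['color'])
def show(b): 
    u0,v0,u1,v1=b;return cv2.resize(p['color'][v0:v1,u0:u1],None,fx=5,fy=5,interpolation=cv2.INTER_CUBIC)
a=show((85,150,245,255));cv2.imwrite('pics/c1.png',a[...,::-1])
cv2.imwrite('pics/c2.png',show((245,150,405,255))[...,::-1])
from scipy.optimize import least_squares
def fit(P):
    f=lambda q:np.hypot(P[:,0]-q[0],P[:,1]-q[1])-q[2]
    r=least_squares(f,[*P[:,:2].mean(0),.04],loss='soft_l1',f_scale=.002);return r.x
for n,(u,v) in dict(A=(327,221),B=(185,228),C=(151,198),D=(220,194),E=(104,234),F=(115,176),p0=(261,228),p1=(294,194),p2=(366,193),p3=(398,222)).items():
    w=W[v-24:v+25,u-24:u+25].reshape(-1,3);w=w[~np.isnan(w[:,0])]
    m=w[w[:,2]>.006];print(n,'zpct',np.percentile(m[:,2],[50,90,99]).round(3),len(m))
    if n[0]=='p':
        q=m[(abs(m[:,2]-.01)<.004)];print('  foot',q.mean(0).round(4), (q.max(0)+q.min(0))[:2]/2)
    else:
        for z in(.098,.046): 
            q=m[abs(m[:,2]-z)<.005]
            if len(q)>15: print('  z',z,len(q),fit(q).round(4),q.mean(0).round(4))
```

```text
A zpct [0.044 0.1   0.104] 918
  z 0.098 218 [ 0.4361 -0.1534  0.0364] [ 0.436  -0.1521  0.0985]
  z 0.046 137 [ 0.4346 -0.1528  0.0446] [ 0.4336 -0.1369  0.0464]
B zpct [0.016 0.098 0.103] 1413
  z 0.098 235 [0.4259 0.2844 0.0371] [0.4258 0.2849 0.0985]
  z 0.046 142 [0.4272 0.2852 0.047 ] [0.4233 0.2844 0.0461]
C zpct [0.016 0.098 0.103] 1650
  z 0.098 248 [0.5209 0.393  0.0369] [0.5145 0.3868 0.0985]
  z 0.046 155 [0.5209 0.3944 0.0452] [0.5209 0.3872 0.0459]
D zpct [0.009 0.046 0.051] 918
  z 0.046 184 [0.5311 0.1785 0.0457] [0.531  0.1789 0.0462]
E zpct [0.014 0.092 0.096] 1322
  z 0.098 107 [0.4129 0.5286 0.0365] [0.4094 0.5287 0.0948]
  z 0.046 47 [0.4125 0.5277 0.0335] [0.4112 0.5308 0.0462]
F zpct [0.041 0.094 0.101] 1260
  z 0.098 145 [0.5722 0.4808 0.0641] [0.5706 0.4782 0.0968]
  z 0.046 77 [0.5904 0.5038 0.0394] [0.5964 0.511  0.0457]
p0 zpct [0.01  0.014 0.05 ] 592
  foot [0.425  0.0543 0.0099] [0.42570716 0.0537151 ]
p1 zpct [0.011 0.044 0.099] 577
  foot [ 0.5317 -0.0592  0.0102] [ 0.5311823  -0.05971028]
p2 zpct [0.011 0.015 0.078] 551
  foot [ 0.5284 -0.2916  0.01  ] [ 0.52919348 -0.29979431]
p3 zpct [0.01  0.015 0.05 ] 692
  foot [ 0.4411 -0.3954  0.0096] [ 0.435366   -0.38885451]
```

View pics/c1.png

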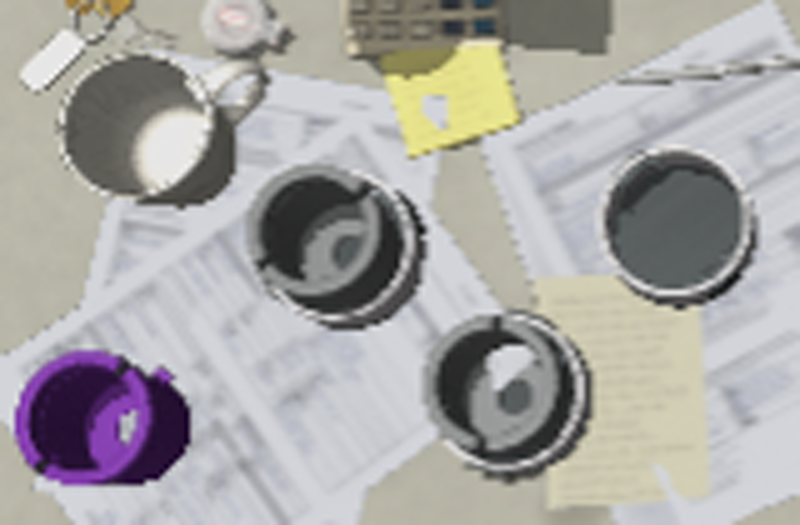

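View pics/c2.png

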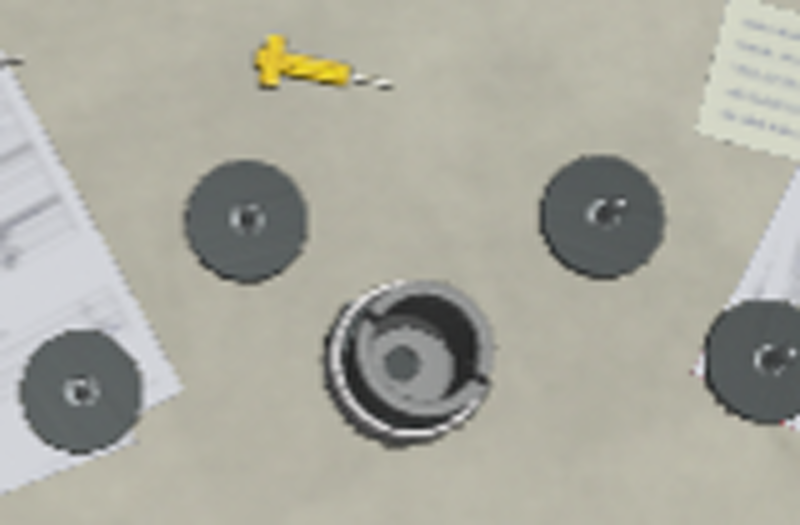

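The crop shows three grey cups to free: (148,196), (181,226) and (331,219) in the top picture. Each has the thick notched collar, the black marks, the floor hole and a holder, so they fit the description. (220,194) is an empty holder, (104,234) is the purple look-alike, and (113,175) is a mug with a handle. I'll leave those alone.

Plan: grip each cup across its collar, twist 90° and lift. The cup at C goes to p1, B to p2 and A to p3.

```bash
cat >> h.py <<'E'
from scipy.spatial.transform import Rotation as Ro
def go(xyz,yaw=None):
    s=robot.observe();R=Ro.from_rotvec(s['tool_rot']).as_matrix()
    y=np.degrees(np.arctan2(R[1,1],R[0,1]))
    l=R.T@(np.array(xyz)-s['eef_pos'])/.6
    tw=0 if yaw is None else -((yaw-y+90)%180-90)/90
    print('t',round(s['t'],2),'pos',s['eef_pos'].round(4),'yaw',round(y,1),'q7',round(np.degrees(s['qpos'][6]),1),'tilt',R[:,2].round(4),'F',s['contact_force'].round(1))
    print('linear',l.round(4),'twist',round(tw,4))
E
python3 -c "
from h import *
go([.521,.393,.2],-20)"
```

```text
t 0.65 pos [0.2742 0.6711 0.2186] yaw 67.8 q7 -4.6 tilt [ 0.e+00 -1.e-04 -1.e+00] F [0.4 0.5 0.9]
linear [-0.5561 -0.2735  0.031 ] twist 0.9753
```

>>> carry_out --plan '[{"linear": [-0.14,-0.07,0.0],"twist": 0.1},{"linear": [-0.22,-0.11,0.0],"twist": 0.2},{"linear": [-0.3,-0.15,0.0],"twist": 0.3},{"linear": [-0.38,-0.19,0.01],"twist": 0.42},{"linear": [-0.46,-0.23,0.02],"twist": 0.54},{"linear": [-0.52,-0.255,0.03],"twist": 0.66},{"linear": [-0.556,-0.2735,0.031],"twist": 0.78},{"linear": [-0.556,-0.2735,0.031],"twist": 0.88},{"linear": [-0.556,-0.2735,0.031],"twist": 0.975},{"linear": [-0.556,-0.2735,0.031],"twist": 0.975},{"linear": [-0.556,-0.2735,0.031],"twist": 0.975},{"linear": [-0.556,-0.2735,0.031],"twist": 0.975}]' --hand 1

```text
t: 2.15
eef_pos: [0.521, 0.3931, 0.2001]
tool_rot: [-2.571, -1.805, -0.0]
contact_force: [0.2, 0.0, 0.1]
opening: 1.003
finger_force: 0.0
```

```bash
cat >> h.py <<'E'
from scipy.optimize import least_squares
def fitc(P,r=None):
    f=lambda q:np.hypot(P[:,0]-q[0],P[:,1]-q[1])-(q[2] if r is None else r)
    return least_squares(f,[*P[:,:2].mean(0),.04],loss='soft_l1',f_scale=.002).x
def rim(p,c,z=.098,dz=.006,rad=.055):
    W=cloud(p).reshape(-1,3);W=W[~np.isnan(W[:,0])]
    q=W[(abs(W[:,2]-z)<dz)&(np.hypot(W[:,0]-c[0],W[:,1]-c[1])<rad)]
    print('rim n',len(q),'fit',fitc(q).round(4) if len(q)>20 else None,'z',np.median(q[:,2]).round(4) if len(q) else None, 'bbox',((q.max(0)+q.min(0))/2).round(4) if len(q) else None)
    return q
E
python3 - <<'E'
from h import *
p=cam('wrist');save(p,'w1.png');rim(p,(.521,.393))
R=cv2.Rodrigues(np.array(p['rvec'],float))[0];print(-R.T@np.array(p['tvec']).ravel(), R[2])
go([.521,.393,.075],-20)
E
```

```text
rim n 2000 fit [0.5234 0.3929 0.0359] z 0.0962 bbox [0.5233 0.3923 0.0956]
[0.54391099 0.45420222 0.3645584 ] [-0.07956246 -0.2238644  -0.97136736]
t 2.2 pos [0.521  0.3931 0.2001] yaw -19.9 q7 -45.1 tilt [ 0.e+00  2.e-04 -1.e+00] F [ 0.5  0.2 -0.1]
linear [-1.000e-04  1.000e-04  2.085e-01] twist 0.0012
```

View pics/w1.png

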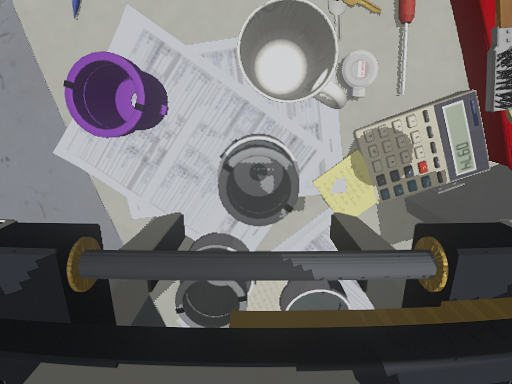

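The wrist picture shows the cup in its holder at (258,178), with the mug at (288,55) and the purple look-alike at (103,92). Both are clear of the fingers.

>>> carry_out --plan '[{"linear": [0.001,0.003,0.06],"twist": 0},{"linear": [0.001,0.003,0.11],"twist": 0},{"linear": [0.001,0.003,0.15],"twist": 0},{"linear": [0.001,0.003,0.18],"twist": 0},{"linear": [0.001,0.003,0.2],"twist": 0},{"linear": [0.001,0.003,0.212],"twist": 0},{"linear": [0.001,0.003,0.212],"twist": 0}]'

```text
t: 3.08
eef_pos: [0.5229, 0.393, 0.0727]
tool_rot: [2.573, 1.803, -0.0]
contact_force: [0.0, -0.4, -0.7]
opening: 1.0
finger_force: 0.0
```

>>> carry_out --plan '[{"linear": [0,0,0],"twist": 0},{"linear": [0,0,0],"twist": 0},{"linear": [0,0,0],"twist": 0},{"linear": [0,0,0],"twist": 0},{"linear": [0,0,0],"twist": 0},{"linear": [0,0,0],"twist": 0}]' --hand -1

```text
t: 3.82
eef_pos: [0.5231, 0.3933, 0.0735]
tool_rot: [-2.573, -1.803, -0.001]
contact_force: [-0.4, 0.2, 5.5]
opening: 0.876
finger_force: 29.8
```

>>> carry_out --plan '[{"linear": [0,0,0],"twist": -0.1},{"linear": [0,0,0],"twist": -0.2},{"linear": [0,0,0],"twist": -0.3},{"linear": [0,0,0],"twist": -0.4},{"linear": [0,0,0],"twist": -0.5},{"linear": [0,0,0],"twist": -0.6},{"linear": [0,0,0],"twist": -0.7},{"linear": [0,0,0],"twist": -0.8},{"linear": [0,0,0],"twist": -0.9},{"linear": [0,0,0],"twist": -1},{"linear": [0,0,0],"twist": -1}]'

```text
t: 5.2
eef_pos: [0.5231, 0.3923, 0.0735]
tool_rot: [0.542, 3.094, -0.0]
contact_force: [-1.1, -2.4, 7.7]
opening: 0.872
finger_force: 29.8
```

>>> carry_out --plan '[{"linear": [0,0,-0.01],"twist": 0},{"linear": [0,0,-0.03],"twist": 0},{"linear": [0,0,-0.05],"twist": 0}]'

```text
t: 5.58
eef_pos: [0.5228, 0.3932, 0.1037]
tool_rot: [0.545, 3.094, 0.0]
contact_force: [0.0, -0.4, -1.5]
opening: 0.872
finger_force: 29.8
```

```bash
cat >> h.py <<'E'
def posts(p,guess,rad=.08):
    W=cloud(p);g=p['color'].astype(int)
    for c in guess:
        near=np.hypot(W[...,0]-c[0],W[...,1]-c[1])<rad
        m=near&(abs(W[...,2]-.01)<.005)&(g.max(-1)<135)
        n,l,st,ce=cv2.connectedComponentsWithStats(m.astype(np.uint8))
        if n<2: print('post',c,'none');continue
        k=1+np.argmax(st[1:,4]);q=W[l==k]
        h=cv2.convexHull(q[:,:2].astype(np.float32))[:,0]
        print('post',c,'n',len(q),'hull',fitc(h).round(4),'mean',q.mean(0).round(4))
E
python3 - <<'E'
from h import *
G=[(.425,.054),(.531,-.059),(.528,-.292),(.439,-.392)]
posts(cam('top'),G); posts(cam('scene'),G)
go([.523,.393,.21]);go([.531,-.059,.21])
E
```

```text
post (0.425, 0.054) n 403 hull [0.4241 0.0522 0.0381] mean [0.4233 0.0527 0.0107]
post (0.531, -0.059) n 395 hull [ 0.5322 -0.0577  0.0386] mean [ 0.5312 -0.0579  0.0107]
post (0.528, -0.292) n 405 hull [ 0.5291 -0.2871  0.039 ] mean [ 0.5282 -0.2872  0.0108]
post (0.439, -0.392) n 423 hull [ 0.4336 -0.3843  0.039 ] mean [ 0.4329 -0.3835  0.0109]
post (0.425, 0.054) n 319 hull [0.4228 0.0488 0.0399] mean [0.4192 0.0472 0.0102]
post (0.531, -0.059) n 267 hull [ 0.5304 -0.0593  0.0398] mean [ 0.5269 -0.0596  0.0103]
post (0.528, -0.292) n 347 hull [ 0.5274 -0.289   0.0397] mean [ 0.5232 -0.2896  0.0106]
post (0.439, -0.392) n 435 hull [ 0.4308 -0.387   0.0405] mean [ 0.427  -0.3871  0.0102]
t 5.67 pos [0.5236 0.3937 0.1047] yaw 70.0 q7 22.0 tilt [ 0.0021  0.0016 -1.    ] F [ 0.5  0.1 -0.8]
linear [ 0.0002 -0.001  -0.1755] twist 0
t 5.67 pos [0.5236 0.3937 0.1047] yaw 70.0 q7 22.0 tilt [ 0.0021  0.0016 -1.    ] F [ 0.5  0.1 -0.8]
linear [-0.2696 -0.7045 -0.1768] twist 0
```

>>> carry_out --plan '[{"linear": [0,0,-0.09],"twist": 0},{"linear": [0,0,-0.165],"twist": 0},{"linear": [-0.03,-0.08,-0.177],"twist": 0},{"linear": [-0.06,-0.16,-0.177],"twist": 0},{"linear": [-0.09,-0.24,-0.177],"twist": 0},{"linear": [-0.12,-0.32,-0.177],"twist": 0},{"linear": [-0.15,-0.4,-0.177],"twist": 0},{"linear": [-0.18,-0.48,-0.177],"twist": 0},{"linear": [-0.21,-0.56,-0.177],"twist": 0},{"linear": [-0.24,-0.63,-0.177],"twist": 0},{"linear": [-0.26,-0.68,-0.177],"twist": 0},{"linear": [-0.2696,-0.704,-0.177],"twist": 0},{"linear": [-0.2696,-0.704,-0.177],"twist": 0},{"linear": [-0.2696,-0.704,-0.177],"twist": 0}]'

```text
t: 7.42
eef_pos: [0.5307, -0.0575, 0.209]
tool_rot: [-0.542, -3.094, -0.001]
contact_force: [0.3, 0.5, -0.3]
opening: 0.87
finger_force: 29.8
```

Run:
```python
from h import *
p=cam('wrist');save(p,'w2.png')
posts(p,[(.531,-.059)]);rim(p,(.531,-.059),.235,.008)
posts(cam('scene'),[(.531,-.059)]);posts(cam('top'),[(.531,-.059)])
go([.5312,-.0585,.15])
```

```text
post (0.531, -0.059) n 704 hull [ 0.5338 -0.0595  0.039 ] mean [ 0.5103 -0.0512  0.0083]
rim n 6331 fit [ 0.5315 -0.0579  0.0368] z 0.2319 bbox [ 0.5323 -0.0558  0.235 ]
post (0.531, -0.059) n 269 hull [ 0.5297 -0.0603  0.0393] mean [ 0.5268 -0.0595  0.0104]
post (0.531, -0.059) n 200 hull [ 0.5303 -0.0595  0.0401] mean [ 0.5163 -0.0516  0.0107]
t 7.58 pos [ 0.5307 -0.0578  0.209 ] yaw 70.2 q7 66.3 tilt [ 0.e+00  4.e-04 -1.e+00] F [-0.5  0.  -0.6]
linear [-0.0012 -0.0009  0.0984] twist 0
```

View pics/w2.png

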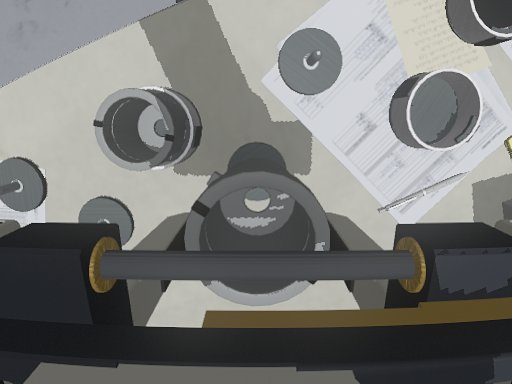

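The cup hangs over its post; its rim is centred at about (258,237) in the wrist picture. Lowering it now.

>>> carry_out --plan '[{"linear": [-0.001,-0.0017,0.04],"twist": 0},{"linear": [-0.001,-0.0017,0.08],"twist": 0},{"linear": [-0.001,-0.0017,0.11],"twist": 0},{"linear": [-0.001,-0.0017,0.13],"twist": 0},{"linear": [-0.001,-0.0017,0.15],"twist": 0},{"linear": [-0.001,-0.0017,0.17],"twist": 0},{"linear": [-0.001,-0.0017,0.19],"twist": 0},{"linear": [-0.001,-0.0017,0.207],"twist": 0},{"linear": [-0.001,-0.0017,0.215],"twist": 0},{"linear": [-0.001,-0.0017,0.218],"twist": 0},{"linear": [-0.001,-0.0017,0.218],"twist": 0}]'

```text
t: 8.95
eef_pos: [0.531, -0.0604, 0.0783]
tool_rot: [0.545, 3.094, 0.0]
contact_force: [0.7, -0.1, -1.8]
opening: 0.872
finger_force: 29.8
```

>>> carry_out --plan '[{"linear": [0,0,0],"twist": 0},{"linear": [0,0,0],"twist": 0},{"linear": [0,0,0],"twist": 0},{"linear": [0,0,0],"twist": 0},{"linear": [0,0,-0.02],"twist": 0},{"linear": [0,0,-0.06],"twist": 0},{"linear": [0,0,-0.14],"twist": 0},{"linear": [0,0,-0.21],"twist": 0},{"linear": [0,0,-0.21],"twist": 0}]' --hand 1

```text
t: 10.07
eef_pos: [0.5325, -0.0605, 0.208]
tool_rot: [0.544, 3.088, 0.001]
contact_force: [0.4, -0.7, -0.3]
opening: 1.003
finger_force: 0.0
```

Run:
```python
from h import *
rim(cam('wrist'),(.531,-.059),.102,.008)
p=cam('top'); rim(p,(.531,-.059),.102);rim(p,(.4265,.285));posts(p,[(.528,-.289)])
go([.4265,.285,.2],34)
```

```text
rim n 2016 fit [ 0.5319 -0.061   0.0357] z 0.1002 bbox [ 0.5326 -0.061   0.0987]
rim n 146 fit [ 0.5304 -0.0597  0.0356] z 0.1028 bbox [ 0.5295 -0.0578  0.102 ]
rim n 238 fit [0.4258 0.2847 0.0369] z 0.0988 bbox [0.4269 0.2853 0.0982]
post (0.528, -0.289) n 8 hull [ 0.5436 -0.3103  0.013 ] mean [ 0.549  -0.319   0.0108]
t 10.18 pos [ 0.5307 -0.0604  0.2048] yaw 70.0 q7 66.3 tilt [ 1.2e-03 -1.0e-04 -1.0e+00] F [-0.   0.7 -0.1]
linear [0.36   0.4817 0.0078] twist 0.4003
```

>>> carry_out --plan '[{"linear": [0.05,0.065,0],"twist": 0.05},{"linear": [0.1,0.13,0],"twist": 0.1},{"linear": [0.15,0.2,0],"twist": 0.17},{"linear": [0.2,0.27,0],"twist": 0.24},{"linear": [0.25,0.34,0],"twist": 0.3},{"linear": [0.3,0.405,0],"twist": 0.36},{"linear": [0.34,0.455,0.008],"twist": 0.4},{"linear": [0.36,0.4815,0.008],"twist": 0.4},{"linear": [0.36,0.4815,0.008],"twist": 0.4},{"linear": [0.36,0.4815,0.008],"twist": 0.4}]'

```text
t: 11.42
eef_pos: [0.427, 0.2832, 0.1992]
tool_rot: [1.475, 2.773, -0.002]
contact_force: [-0.5, 0.4, -0.3]
opening: 1.002
finger_force: 0.0
```

Run:
```python
from h import *
rim(cam('wrist'),(.426,.285))
go([.4265,.285,.073],34)
```

```text
rim n 2020 fit [0.4268 0.2849 0.0358] z 0.0962 bbox [0.4271 0.2844 0.0955]
t 11.47 pos [0.4271 0.2831 0.1993] yaw 33.9 q7 -5.7 tilt [-1.e-04 -9.e-04 -1.e+00] F [-0.4 -0.3 -0.5]
linear [0.0034 0.001  0.2106] twist -0.0008
```

>>> carry_out --plan '[{"linear": [0.003,0.001,0.06],"twist": 0},{"linear": [0.003,0.001,0.11],"twist": 0},{"linear": [0.003,0.001,0.15],"twist": 0},{"linear": [0.003,0.001,0.18],"twist": 0},{"linear": [0.003,0.001,0.2],"twist": 0},{"linear": [0.003,0.001,0.2105],"twist": 0},{"linear": [0.003,0.001,0.2105],"twist": 0}]'

```text
t: 12.35
eef_pos: [0.4262, 0.2864, 0.0731]
tool_rot: [1.475, 2.774, -0.0]
contact_force: [0.2, 0.1, -0.0]
opening: 1.001
finger_force: 0.0
```

>>> carry_out --plan '[{"linear": [0,0,0],"twist": 0},{"linear": [0,0,0],"twist": 0},{"linear": [0,0,0],"twist": 0},{"linear": [0,0,0],"twist": 0},{"linear": [0,0,0],"twist": 0},{"linear": [0,0,0],"twist": 0}]' --hand -1

```text
t: 13.1
eef_pos: [0.4261, 0.2869, 0.0736]
tool_rot: [1.474, 2.774, 0.001]
contact_force: [-0.7, -0.6, 6.8]
opening: 0.885
finger_force: 30.0
```

>>> carry_out --plan '[{"linear": [0,0,0],"twist": 0.1},{"linear": [0,0,0],"twist": 0.2},{"linear": [0,0,0],"twist": 0.3},{"linear": [0,0,0],"twist": 0.4},{"linear": [0,0,0],"twist": 0.5},{"linear": [0,0,0],"twist": 0.6},{"linear": [0,0,0],"twist": 0.7},{"linear": [0,0,0],"twist": 0.8},{"linear": [0,0,0],"twist": 0.9},{"linear": [0,0,0],"twist": 1},{"linear": [0,0,0],"twist": 1}]'

```text
t: 14.48
eef_pos: [0.4266, 0.2872, 0.0736]
tool_rot: [-3.005, -0.916, -0.003]
contact_force: [-0.2, -1.0, 6.8]
opening: 0.882
finger_force: 30.0
```

>>> carry_out --plan '[{"linear": [0,0,-0.01],"twist": 0},{"linear": [0,0,-0.03],"twist": 0},{"linear": [0,0,-0.05],"twist": 0}]'

```text
t: 14.85
eef_pos: [0.4259, 0.2867, 0.104]
tool_rot: [-3.004, -0.919, 0.0]
contact_force: [0.4, -0.4, -0.6]
opening: 0.887
finger_force: 30.0
```

Run:
```python
from h import *
G=[(.528,-.289),(.433,-.385),(.424,.052)]
posts(cam('top'),G);posts(cam('scene'),G)
go([.4265,.285,.22]);go([.528,-.2885,.22])
```

```text
post (0.528, -0.289) n 410 hull [ 0.5291 -0.2878  0.0391] mean [ 0.5285 -0.2867  0.0109]
post (0.433, -0.385) n 422 hull [ 0.4334 -0.3845  0.0391] mean [ 0.4332 -0.3839  0.0109]
post (0.424, 0.052) n 411 hull [0.424  0.0524 0.0379] mean [0.4243 0.0523 0.0107]
post (0.528, -0.289) n 346 hull [ 0.5271 -0.2898  0.0405] mean [ 0.5229 -0.2895  0.0105]
post (0.433, -0.385) n 422 hull [ 0.4298 -0.3867  0.0401] mean [ 0.4266 -0.3875  0.0101]
post (0.424, 0.052) n 313 hull [0.4218 0.0492 0.04  ] mean [0.4201 0.0477 0.0102]
t 14.95 pos [0.4264 0.2872 0.1046] yaw -56.0 q7 -63.3 tilt [ 0.0014  0.0014 -1.    ] F [-0.2  0.6 -1.1]
linear [-0.0015  0.0031 -0.1924] twist 0
t 14.95 pos [0.4264 0.2872 0.1046] yaw -56.0 q7 -63.3 tilt [ 0.0014  0.0014 -1.    ] F [-0.2  0.6 -1.1]
linear [-0.3964  0.8898 -0.1934] twist 0
```

>>> carry_out --plan '[{"linear": [0,0,-0.09],"twist": 0},{"linear": [0,0,-0.17],"twist": 0},{"linear": [-0.03,0.07,-0.193],"twist": 0},{"linear": [-0.065,0.15,-0.193],"twist": 0},{"linear": [-0.1,0.23,-0.193],"twist": 0},{"linear": [-0.135,0.31,-0.193],"twist": 0},{"linear": [-0.175,0.39,-0.193],"twist": 0},{"linear": [-0.21,0.47,-0.193],"twist": 0},{"linear": [-0.245,0.55,-0.193],"twist": 0},{"linear": [-0.28,0.63,-0.193],"twist": 0},{"linear": [-0.315,0.71,-0.193],"twist": 0},{"linear": [-0.35,0.785,-0.193],"twist": 0},{"linear": [-0.375,0.845,-0.193],"twist": 0},{"linear": [-0.39,0.875,-0.193],"twist": 0},{"linear": [-0.3965,0.89,-0.193],"twist": 0},{"linear": [-0.3965,0.89,-0.193],"twist": 0},{"linear": [-0.3965,0.89,-0.193],"twist": 0}]'

```text
t: 17.08
eef_pos: [0.5278, -0.2873, 0.2188]
tool_rot: [-3.002, -0.922, -0.0]
contact_force: [-0.8, 0.3, -1.2]
opening: 0.885
finger_force: 30.0
```

Run:
```python
from h import *
p=cam('wrist');rim(p,(.528,-.289),.245,.008)
posts(cam('scene'),[(.528,-.289)]);posts(cam('top'),[(.528,-.289)])
go([.528,-.2887,.079])
```

```text
rim n 6293 fit [ 0.5281 -0.2881  0.0369] z 0.2413 bbox [ 0.5275 -0.2841  0.245 ]
post (0.528, -0.289) n 347 hull [ 0.5274 -0.2897  0.0406] mean [ 0.523  -0.2898  0.0104]
post (0.528, -0.289) n 49 hull [ 0.5727 -0.2432  0.0376] mean [ 0.5506 -0.265   0.0109]
t 17.23 pos [ 0.5279 -0.2878  0.219 ] yaw -55.9 q7 -9.4 tilt [ 1.e-04  5.e-04 -1.e+00] F [-0.  -0.1 -1.2]
linear [-0.0008  0.0015  0.2333] twist 0
```

>>> carry_out --plan '[{"linear": [-0.001,0.001,0.05],"twist": 0},{"linear": [-0.001,0.001,0.1],"twist": 0},{"linear": [-0.001,0.001,0.13],"twist": 0},{"linear": [-0.001,0.001,0.15],"twist": 0},{"linear": [-0.001,0.001,0.17],"twist": 0},{"linear": [-0.001,0.001,0.19],"twist": 0},{"linear": [-0.001,0.001,0.21],"twist": 0},{"linear": [-0.001,0.001,0.225],"twist": 0},{"linear": [-0.001,0.001,0.232],"twist": 0},{"linear": [-0.001,0.001,0.234],"twist": 0},{"linear": [-0.001,0.001,0.234],"twist": 0}]'

```text
t: 18.6
eef_pos: [0.5276, -0.2899, 0.0787]
tool_rot: [3.004, 0.919, 0.0]
contact_force: [0.5, -0.6, -1.6]
opening: 0.883
finger_force: 30.0
```

>>> carry_out --plan '[{"linear": [0,0,0],"twist": 0},{"linear": [0,0,0],"twist": 0},{"linear": [0,0,0],"twist": 0},{"linear": [0,0,0],"twist": 0},{"linear": [0,0,-0.02],"twist": 0},{"linear": [0,0,-0.06],"twist": 0},{"linear": [0,0,-0.14],"twist": 0},{"linear": [0,0,-0.21],"twist": 0},{"linear": [0,0,-0.21],"twist": 0}]' --hand 1

```text
t: 19.73
eef_pos: [0.5288, -0.2908, 0.2083]
tool_rot: [3.001, 0.918, 0.007]
contact_force: [0.5, -0.5, 0.1]
opening: 0.998
finger_force: 0.0
```

Run:
```python
from h import *
rim(cam('wrist'),(.528,-.289),.102,.008)
p=cam('top'); rim(p,(.531,-.059),.102);rim(p,(.436,-.153))
go([.436,-.153,.2],-19)
```

```text
rim n 2007 fit [ 0.5282 -0.2907  0.0358] z 0.1001 bbox [ 0.5278 -0.291   0.0985]
rim n 147 fit [ 0.5317 -0.0601  0.036 ] z 0.1026 bbox [ 0.5345 -0.0572  0.102 ]
rim n 0 fit None z None bbox None
t 19.82 pos [ 0.5276 -0.2894  0.205 ] yaw -55.9 q7 -8.3 tilt [ 1.e-03  1.e-04 -1.e+00] F [ 0.6  0.4 -0.1]
linear [ 0.0008 -0.2739  0.0083] twist -0.4105
```

>>> carry_out --plan '[{"linear": [0,-0.05,0],"twist": -0.08},{"linear": [0,-0.11,0],"twist": -0.17},{"linear": [0,-0.17,0],"twist": -0.26},{"linear": [0,-0.22,0],"twist": -0.35},{"linear": [0,-0.255,0.008],"twist": -0.41},{"linear": [0.001,-0.274,0.008],"twist": -0.41},{"linear": [0.001,-0.274,0.008],"twist": -0.41},{"linear": [0.001,-0.274,0.008],"twist": -0.41}]'

```text
t: 20.82
eef_pos: [0.4366, -0.1538, 0.1997]
tool_rot: [2.56, 1.82, -0.0]
contact_force: [0.2, -0.7, 0.5]
opening: 1.004
finger_force: 0.0
```

Run:
```python
from h import *
rim(cam('wrist'),(.436,-.153))
go([.436,-.153,.073],-19)
```

```text
rim n 2009 fit [ 0.4374 -0.1533  0.0358] z 0.0962 bbox [ 0.4374 -0.154   0.0955]
t 20.88 pos [ 0.4366 -0.1538  0.1997] yaw -19.1 q7 9.5 tilt [ 3.e-04 -6.e-04 -1.e+00] F [ 1.2  0.  -0.2]
linear [ 0.0011 -0.0014  0.2112] twist -0.0017
```

Centred within a millimetre, so I'll go straight down.

>>> carry_out --plan '[{"linear": [0,0,0.06],"twist": 0},{"linear": [0,0,0.11],"twist": 0},{"linear": [0,0,0.15],"twist": 0},{"linear": [0,0,0.18],"twist": 0},{"linear": [0,0,0.2],"twist": 0},{"linear": [0,0,0.211],"twist": 0},{"linear": [0,0,0.211],"twist": 0}]'

```text
t: 21.75
eef_pos: [0.4361, -0.1534, 0.073]
tool_rot: [-2.559, -1.822, 0.0]
contact_force: [0.3, -0.2, 0.3]
opening: 1.0
finger_force: 0.0
```

>>> carry_out --plan '[{"linear": [0,0,0],"twist": 0},{"linear": [0,0,0],"twist": 0},{"linear": [0,0,0],"twist": 0},{"linear": [0,0,0],"twist": 0},{"linear": [0,0,0],"twist": 0},{"linear": [0,0,0],"twist": 0}]' --hand -1

```text
t: 22.5
eef_pos: [0.4363, -0.1532, 0.0736]
tool_rot: [2.558, 1.822, 0.001]
contact_force: [-0.4, -0.3, 7.2]
opening: 0.883
finger_force: 30.0
```

>>> carry_out --plan '[{"linear": [0,0,0],"twist": 0.1},{"linear": [0,0,0],"twist": 0.2},{"linear": [0,0,0],"twist": 0.3},{"linear": [0,0,0],"twist": 0.4},{"linear": [0,0,0],"twist": 0.5},{"linear": [0,0,0],"twist": 0.6},{"linear": [0,0,0],"twist": 0.7},{"linear": [0,0,0],"twist": 0.8},{"linear": [0,0,0],"twist": 0.9},{"linear": [0,0,0],"twist": 1},{"linear": [0,0,0],"twist": 1}]'

```text
t: 23.88
eef_pos: [0.4367, -0.1535, 0.0736]
tool_rot: [3.097, -0.524, 0.003]
contact_force: [1.0, -0.6, 7.1]
opening: 0.886
finger_force: 30.0
```

>>> carry_out --plan '[{"linear": [0,0,-0.01],"twist": 0},{"linear": [0,0,-0.03],"twist": 0},{"linear": [0,0,-0.05],"twist": 0}]'

```text
t: 24.25
eef_pos: [0.4357, -0.153, 0.1036]
tool_rot: [-3.098, 0.52, 0.001]
contact_force: [0.2, -1.1, -0.6]
opening: 0.885
finger_force: 30.0
```

Run:
```python
from h import *
G=[(.433,-.385),(.424,.052)]
p=cam('top');posts(p,G);posts(cam('scene'),G);rim(p,(.528,-.29),.102);rim(p,(.531,-.059),.102)
go([.432,-.3855,.22])
```

```text
post (0.433, -0.385) n 417 hull [ 0.4333 -0.3838  0.0388] mean [ 0.4325 -0.3834  0.0109]
post (0.424, 0.052) none
post (0.433, -0.385) n 423 hull [ 0.4303 -0.3865  0.04  ] mean [ 0.4276 -0.3867  0.0101]
post (0.424, 0.052) n 314 hull [0.4216 0.0487 0.0398] mean [0.4191 0.047  0.0105]
rim n 110 fit [ 0.5253 -0.288   0.0372] z 0.1036 bbox [ 0.5293 -0.3084  0.1022]
rim n 38 fit [ 0.5113 -0.053   0.0579] z 0.1026 bbox [ 0.5654 -0.0667  0.1022]
t 24.35 pos [ 0.4363 -0.1531  0.104 ] yaw -109.0 q7 -41.8 tilt [ 1.2e-03 -1.0e-04 -1.0e+00] F [-0.2 -0.2 -0.8]
linear [ 0.1198  0.3684 -0.1933] twist 0
```

>>> carry_out --plan '[{"linear": [0,0,-0.09],"twist": 0},{"linear": [0,0,-0.17],"twist": 0},{"linear": [0.02,0.06,-0.193],"twist": 0},{"linear": [0.045,0.14,-0.193],"twist": 0},{"linear": [0.07,0.22,-0.193],"twist": 0},{"linear": [0.097,0.3,-0.193],"twist": 0},{"linear": [0.113,0.35,-0.193],"twist": 0},{"linear": [0.1195,0.368,-0.193],"twist": 0},{"linear": [0.1195,0.368,-0.193],"twist": 0},{"linear": [0.1195,0.368,-0.193],"twist": 0}]'

```text
t: 25.6
eef_pos: [0.4319, -0.3838, 0.2186]
tool_rot: [-3.097, 0.518, 0.001]
contact_force: [0.5, -0.4, -1.1]
opening: 0.883
finger_force: 30.0
```

Run:
```python
from h import *
p=cam('wrist');save(p,'w3.png');rim(p,(.432,-.385),.245,.008)
posts(cam('scene'),[(.432,-.385)])
p=cam('top');save(p,'t3.png');posts(p,[(.432,-.385)]);rim(p,(.528,-.29),.102);rim(p,(.531,-.059),.102)
go([.432,-.385,.0785])
```

```text
rim n 6250 fit [ 0.4332 -0.3843  0.0369] z 0.241 bbox [ 0.4327 -0.388   0.245 ]
post (0.432, -0.385) n 428 hull [ 0.4304 -0.3861  0.0398] mean [ 0.4268 -0.3863  0.0102]
post (0.432, -0.385) none
rim n 61 fit [ 0.5132 -0.2876  0.0479] z 0.1029 bbox [ 0.5564 -0.2965  0.102 ]
rim n 81 fit [ 0.5304 -0.0619  0.0381] z 0.1026 bbox [ 0.5454 -0.0438  0.1018]
t 25.75 pos [ 0.4321 -0.384   0.2189] yaw -109.0 q7 -36.2 tilt [ 1.e-04  7.e-04 -1.e+00] F [ 0.3 -0.4 -1. ]
linear [0.0004 0.0017 0.234 ] twist 0
```

>>> carry_out --plan '[{"linear": [0,0.002,0.05],"twist": 0},{"linear": [0,0.002,0.1],"twist": 0},{"linear": [0,0.002,0.13],"twist": 0},{"linear": [0,0.002,0.15],"twist": 0},{"linear": [0,0.002,0.17],"twist": 0},{"linear": [0,0.002,0.19],"twist": 0},{"linear": [0,0.002,0.21],"twist": 0},{"linear": [0,0.002,0.225],"twist": 0},{"linear": [0,0.002,0.232],"twist": 0},{"linear": [0,0.002,0.234],"twist": 0},{"linear": [0,0.002,0.234],"twist": 0}]'

```text
t: 27.12
eef_pos: [0.4313, -0.3866, 0.0787]
tool_rot: [3.098, -0.521, 0.001]
contact_force: [0.1, -0.1, -0.9]
opening: 0.885
finger_force: 30.0
```

>>> carry_out --plan '[{"linear": [0,0,0],"twist": 0},{"linear": [0,0,0],"twist": 0},{"linear": [0,0,0],"twist": 0},{"linear": [0,0,0],"twist": 0},{"linear": [0,0,-0.02],"twist": 0},{"linear": [0,0,-0.06],"twist": 0},{"linear": [0,0,-0.14],"twist": 0},{"linear": [0,0,-0.21],"twist": 0},{"linear": [0,0,-0.21],"twist": 0}]' --hand 1

```text
t: 28.25
eef_pos: [0.432, -0.3877, 0.2079]
tool_rot: [3.096, -0.52, 0.008]
contact_force: [-0.4, -0.3, 0.1]
opening: 0.998
finger_force: 0.0
```

Run:
```python
from h import *
rim(cam('wrist'),(.432,-.385),.102,.008)
go([.45,.05,.25])
```

```text
rim n 2012 fit [ 0.4331 -0.3872  0.0358] z 0.1 bbox [ 0.4325 -0.3869  0.0982]
t 28.3 pos [ 0.4317 -0.3867  0.2061] yaw -109.1 q7 -35.0 tilt [ 0.0026 -0.0012 -1.    ] F [ 0.3 -0.1 -0.3]
linear [-0.2086 -0.6978 -0.074 ] twist 0
```

Now I'll move the arm away so the whole scene shows for a final check.

>>> carry_out --plan '[{"linear": [0,0,-0.074],"twist": 0},{"linear": [-0.03,-0.1,-0.074],"twist": 0},{"linear": [-0.06,-0.2,-0.074],"twist": 0},{"linear": [-0.09,-0.3,-0.074],"twist": 0},{"linear": [-0.12,-0.4,-0.074],"twist": 0},{"linear": [-0.15,-0.5,-0.074],"twist": 0},{"linear": [-0.18,-0.6,-0.074],"twist": 0},{"linear": [-0.21,-0.7,-0.074],"twist": 0},{"linear": [-0.24,-0.8,-0.074],"twist": 0},{"linear": [-0.27,-0.9,-0.074],"twist": 0},{"linear": [-0.27,-0.9,-0.074],"twist": 0},{"linear": [-0.27,-0.9,-0.074],"twist": 0},{"linear": [-0.27,-0.9,-0.074],"twist": 0}]'

```text
t: 29.92
eef_pos: [0.4544, 0.1754, 0.2488]
tool_rot: [3.097, -0.524, -0.001]
contact_force: [0.4, -0.5, 1.0]
opening: 0.999
finger_force: 0.0
```

Run:
```python
from h import *
a=cam('top');b=cam('scene')
for c in [(.531,-.06),(.528,-.29),(.432,-.386)]:
    rim(a,c,.102);rim(b,c,.102)
x=a['color'][140:260,250:420];y=b['color'][180:300,270:440]
cv2.imwrite('pics/f.png',cv2.resize(np.vstack([x,y]),None,fx=2.5,fy=2.5,interpolation=cv2.INTER_CUBIC)[...,::-1])
```

```text
rim n 234 fit [ 0.5313 -0.0604  0.0363] z 0.1029 bbox [ 0.532  -0.0598  0.1024]
rim n 194 fit [ 0.5286 -0.0625  0.0366] z 0.1017 bbox [ 0.53   -0.0627  0.102 ]
rim n 252 fit [ 0.5256 -0.289   0.0362] z 0.1029 bbox [ 0.5266 -0.2893  0.1021]
rim n 227 fit [ 0.5224 -0.2915  0.0365] z 0.1018 bbox [ 0.5228 -0.291   0.1018]
rim n 258 fit [ 0.4309 -0.3835  0.0362] z 0.1031 bbox [ 0.431  -0.3836  0.1021]
rim n 271 fit [ 0.428  -0.3867  0.0368] z 0.1024 bbox [ 0.4301 -0.387   0.1017]
```

View pics/f.png

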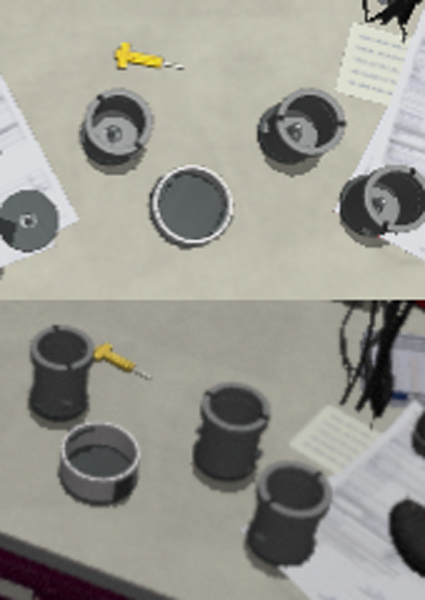

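The crop shows all three cups upright on their posts with the tips inside their floors, at (117,130), (300,130) and (395,200) in the upper half. The rims are at 0.102 m, which means they are seated, and the gauge hasn't moved. I'll hand it in.

```bash
python3 -c "
from h import *
print(robot.finish_job())"
```

```text
the job is handed in; nothing more can be done
None
```

I freed all three cups that were present and stood each one upright on its own post; the last pictures showed them seated with rims at 0.102 m, and I handed the job in at about 30 s, though it returned no verdict.

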